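# Close the vents of three sample jars in order

## Task

Close the vents of the sample jars in the order the samples were taken: with a fingertip, gently press the plug in the lid fully home on the yellow jar, then the blue, then the red. The black jar is the blank, so its plug stays up; do not lift, shift or tip any jar, and leave everything else on the bench where it is.

Things in the scene. Friction and masses are not known exactly. Their poses are not given: they have to be found in the camera images.
- jar_yellow: loose upright sample jar, 200 g, with a yellow band round its frosted body and a yellow vent plug in the middle of its white lid; body 64 mm across, lid 68 mm across, lid's top 82 mm above the bench; origin at the centre of its underside, z up
- plug_yellow_top (a point): centre of the top of the yellow plug's round flat head (30 mm across, 5 mm thick), when not pressed 103 mm above the bench with the plug fully up and 95 mm with it fully home (the grey flange 11 mm below the head's top then rests on the lid)
- plug_yellow (a joint): how far the yellow plug is pushed down, m: 0 fully up, 0.008 fully home (flange on the lid); starts at 0 to 0.0015; slides straight down against about 3 N of friction and stays where it is left; between head and flange is a rubber spring of about 2.5 N per mm that gives up to 6 mm, so the head goes down about 1 mm before the plug slides, and a few mm more once it is home. The jar must not be pressed harder than about 20 N
- jar_blue: loose upright sample jar, 200 g, with a blue band round its frosted body and a blue vent plug in the middle of its white lid; body 64 mm across, lid 68 mm across, lid's top 82 mm above the bench; origin at the centre of its underside, z up
- plug_blue_top (a point): centre of the top of the blue plug's round flat head (30 mm across, 5 mm thick), when not pressed 103 mm above the bench with the plug fully up and 95 mm with it fully home (the grey flange 11 mm below the head's top then rests on the lid)
- plug_blue (a joint): how far the blue plug is pushed down, m: 0 fully up, 0.008 fully home (flange on the lid); starts at 0 to 0.0015; slides straight down against about 3 N of friction and stays where it is left; between head and flange is a rubber spring of about 2.5 N per mm that gives up to 6 mm, so the head goes down about 1 mm before the plug slides, and a few mm more once it is home. The jar must not be pressed harder than about 20 N
- jar_red: loose upright sample jar, 200 g, with a red band round its frosted body and a red vent plug in the middle of its white lid; body 64 mm across, lid 68 mm across, lid's top 82 mm above the bench; origin at the centre of its underside, z up
- plug_red_top (a point): centre of the top of the red plug's round flat head (30 mm across, 5 mm thick), when not pressed 103 mm above the bench with the plug fully up and 95 mm with it fully home (the grey flange 11 mm below the head's top then rests on the lid)
- plug_red (a joint): how far the red plug is pushed down, m: 0 fully up, 0.008 fully home (flange on the lid); starts at 0 to 0.0015; slides straight down against about 3 N of friction and stays where it is left; between head and flange is a rubber spring of about 2.5 N per mm that gives up to 6 mm, so the head goes down about 1 mm before the plug slides, and a few mm more once it is home. The jar must not be pressed harder than about 20 N
- jar_black: loose upright sample jar, 200 g, with a black band round its frosted body and a black vent plug in the middle of its white lid; body 64 mm across, lid 68 mm across, lid's top 82 mm above the bench; origin at the centre of its underside, z up; the blank
- plug_black_top (a point): centre of the top of the black plug's round flat head (30 mm across, 5 mm thick), when not pressed 103 mm above the bench with the plug fully up and 95 mm with it fully home (the grey flange 11 mm below the head's top then rests on the lid)
- plug_black (a joint): how far the black plug is pushed down, m: 0 fully up, 0.008 fully home (flange on the lid); starts at 0 to 0.0015; slides straight down against about 3 N of friction and stays where it is left; between head and flange is a rubber spring of about 2.5 N per mm that gives up to 6 mm, so the head goes down about 1 mm before the plug slides, and a few mm more once it is home. The jar must not be pressed harder than about 20 N
- beaker: empty glass beaker, 60 mm across at the rim, 70 mm tall; origin at the centre of its underside; a loose bystander
- tip_box: blue pipette-tip box with yellow tips, 80 x 120 x 61 mm; origin at the centre of its underside; a loose bystander
- pipette: white pipette with a yellow plunger lying along its own y, about 230 mm long and 22 mm high; origin on the bench near its middle; a loose bystander
- reagent: amber bottle, 54 mm across, 110 mm tall; origin at the centre of its underside; a loose bystander
- tube_rack: white rack of eight capped tubes, 70 x 150 x 90 mm; origin at the centre of its underside; a loose bystander
- forceps: steel forceps lying flat along their own x, 130 mm long, 5 mm high; origin at the centre of its underside; a loose bystander
Not all that is in view belongs to the job. Leave any turquoise look-alike of the jar_red alone.

How it is judged:
On the way, in this order (a step that is already met when the one before it is completed fails the run):
1. a finger presses the yellow plug home (at least 6.5 mm down) (value of joint plug_yellow above 0.0065 m and contact force between the fingers and jar_yellow above 0.2 N), for 0.05 s.
2. a finger presses the blue plug home (at least 6.5 mm down) (value of joint plug_blue above 0.0065 m and contact force between the fingers and jar_blue above 0.2 N), for 0.05 s.
3. a finger presses the red plug home (at least 6.5 mm down) (value of joint plug_red above 0.0065 m and contact force between the fingers and jar_red above 0.2 N), for 0.05 s.
At the end, for the whole second after the job is handed in: The yellow, blue and red plugs are each at least 6.5 mm of their 8 mm down, the black one less than 3.5 mm; all jars stand upright at rest within 20 mm of where they began, and the other loose things within 30 mm (value of joint each of plug_yellow, plug_blue, plug_red above 0.0065 m and value of joint plug_black below 0.0035 m and distance of each of jar_yellow, jar_blue, jar_red, jar_black from where it was at the start of the episode below 0.02 m and angle between each of jar_yellow, jar_blue, jar_red, jar_black's own z axis and vertical below 0.1 rad and linear speed of each of jar_yellow, jar_blue, jar_red, jar_black below 0.02 m/s and distance of each of beaker, tip_box, pipette, reagent, tube_rack, forceps from where it was at the start of the episode below 0.03 m); the robot touches nothing.
It fails at once if a plug goes down (over 4 mm) before the one ahead of it in the order is home ((value of joint plug_blue above 0.004 m and value of joint plug_yellow below 0.0065 m) or (value of joint plug_red above 0.004 m and value of joint plug_yellow below 0.0065 m) or (value of joint plug_red above 0.004 m and value of joint plug_blue below 0.0065 m)).
It fails at once if the black plug is pushed down (over 3.5 mm) (value of joint plug_black above 0.0035 m).
It fails at once if a jar is lifted over 10 mm, shifted over 20 mm or tipped over 0.25 rad (height (world z) of any of jar_yellow, jar_blue, jar_red, jar_black above 0.01 m or distance of any of jar_yellow, jar_blue, jar_red, jar_black from where it was at the start of the episode above 0.02 m or angle between any of jar_yellow, jar_blue, jar_red, jar_black's own z axis and vertical above 0.25 rad).
It fails at once if a jar is pressed harder than 20 N (contact force between any of the fingers, the arm and jar_yellow above 20 N or contact force between any of the fingers, the arm and jar_blue above 20 N or contact force between any of the fingers, the arm and jar_red above 20 N or contact force between any of the fingers, the arm and jar_black above 20 N).
It fails at once if something else on the bench is moved over 30 mm (distance of any of beaker, tip_box, pipette, reagent, tube_rack, forceps from where it was at the start of the episode above 0.03 m).
It also fails if it takes over 48 s, if anything falls off the work surface, if the arm or the gripper's body presses on something with over 40 N, if the wrist force passes 120 N, or if a joint passes its speed limit or range.

## Robot

A 6-joint arm with a two-finger parallel gripper is mounted at the origin on the work surface. World frame = base frame: x ahead of the robot, y to its left, z up, the work surface at z = 0. Lengths are in m, angles in rad, forces in N, time in s.
With the tool pointing down it reaches from about 0.25 to 0.725 m from the base axis. Payload 9.7 kg.
Tool frame: the origin (TCP) lies on the centre line of the jaws, within the pads' length; the fingertips stand 11 mm ahead of it and the grasp point (between the pads) lies 8 mm behind it; z points along the fingers, y is the direction in which the jaws open and shut (so a half turn about z gives the same grasp; the last joint's range is limited). The gripper opens to 85 mm and grips with 20 to 120 N. Pads are 22 mm wide; open, the fingers measure 114 mm over their backs; the gripper's body (76 mm by 85 mm) begins 54 mm behind the grasp point. The pads swing forward as they close: fully open they stand 13 mm farther back than shut.
Start: joints at [1.272, 0.087, 0.176, 1.66, 0, 1.571], TCP at [0.162, 0.526, 0.242] pointing down, gripper open.
Joint ranges: [-3.13, 3.13], [-0.85, 1.81], [-1.15, 1.24], [-2.2, 2.28], [-1.44, 1.52], [-3.14, 3.14]. Speed limits (rad/s): [2.22, 2.22, 2.57, 3.14, 3.14, 3.14].

## Interface

Orientations are given as a rotation vector (axis times angle).
In Python, from cell import r gives the robot as it stands.
- The arm moves only by the tool jog_arm, never from a script. Its argument "deltas" is a list of rows, each a list of 7 numbers: the finger opening in cm, from 0 to 8.54, then the shift along the world's x, y, z in cm, then the turn, a rotation vector about the world's x, y, z in degrees. A call has 1 to 5 rows; each row shifts and turns the pose as measured when the row begins; what a row does not reach is not made up. A row lasts 1/8 s, in which the tool goes at most 62.5 mm and 10.7 degrees, less where a joint would pass 70% of its speed; a pose out of reach is approached as far as the arm can. A call is refused whole if a number of a shift passes 6.25 or a number of a turn 10.7, either way. A call with a gripper value outside its range is refused whole. The fingers move at their own pace and stop on an object; "grip_force" is the grip in N (left out, the last holds). Time passes only in rows, so rows that do not move let the fingers close. It gives the time, the measured TCP pose, the force and the opening at its end, in the units of the state.
- r.observe(): the state, without advancing time (a new reading comes with each control period).
- r.grab_frame(name): name is "scene" or "top" or "wrist"; returns a dict with "pixels" (384x512x3 uint8, red, green, blue), "range_z" (384x512 float32, m along the optical axis (not along the pixel's ray), 0 where there is no reading), "intrinsics" (3x3 intrinsics, pixels), "xyz" and "rotation" of the camera in the world. Camera axes: x right, y up, looking along -z (the intrinsics and any distortion apply to the point x, -y, -z); pixel columns grow to the right and rows downward; lengths in m; the calibration is good to about 2 mm. A picture is of the moment at which its call begins.
- r.close_job(): hands the job in, once; it reports no verdict.
The state is a dict: "t": time; "joint_pos": joint angles; "qvel": joint speeds; "joint_efforts": joint torques, N m; "ee_pos": TCP position; "eef_rot": TCP orientation; "contact_force": force on the tool from outside, world axes, zero at the start; "wrist_torque": the same for the moment, N m; "gripper_width": opening from 0.0 (shut) to 1.0 (fully open).
Only numpy, scipy, OpenCV 4.12 (cv2) and the standard library are available. Lean on these libraries where they do the work, as an engineer would, in place of code of your own. Each camera call takes 0.05 s, during which the arm holds its last target.

## Working session

There is one attempt and no reset: what is moved stays moved. The work goes in short steps, Python scripts to look and compute and a tool call to move; the robot and the scene stay as the last step left them, time stands still between calls to the robot, and variables do not carry over. Pictures are saved under pics/ and viewed, and the job is handed in when it is done.

Besides the shell and the picture viewer there is one more tool, called after "Request:" as a command line: name --pt "numbers of a row" for each row, then --argument value for the rest. jog_arm: Moves the arm, as the interface text tells. Its arguments: {"type":"object","properties":{"deltas":{"type":"array","items":{"type":"array","items":{"type":"number"}}},"grip_force":{"type":"number"}},"required":["deltas"]}

```bash
ls; mkdir -p pics
python3 - <<'E'
from cell import r
import cv2
s=r.observe(); print({k:s[k] for k in('t','ee_pos','eef_rot','contact_force','gripper_width')})
import pickle
for n in('scene','top'):
    f=r.grab_frame(n); pickle.dump(f,open(f'{n}.pkl','wb'))
    cv2.imwrite(f'pics/{n}0.png',cv2.resize(f['pixels'][:,:,::-1],(800,600),interpolation=cv2.INTER_CUBIC))
    print(n,f['xyz'],f['rotation'],f['intrinsics'])
E
```

```text
pics
{'t': 0.0, 'ee_pos': array([0.16182051, 0.52543002, 0.24157737]), 'eef_rot': array([-4.67543008e-01, -3.10638958e+00,  2.07638821e-03]), 'contact_force': array([-0.08209165, -0.13600667, -0.33245707]), 'gripper_width': 1.0034689765112808}
scene [ 1.39562044 -0.6402532   0.76416476] [0.93014355 0.41742493 0.81103732] [[421.93859892   0.         254.84481353]
 [  0.         421.93859892 197.36577041]
 [  0.           0.           1.        ]]
top [0.35658957 0.01871344 1.17827498] [ 0.16694238 -0.17444263 -1.57543147] [[430.73199278   0.         251.41716904]
 [  0.         430.73199278 187.82900013]
 [  0.           0.           1.        ]]
```

View pics/scene0.png

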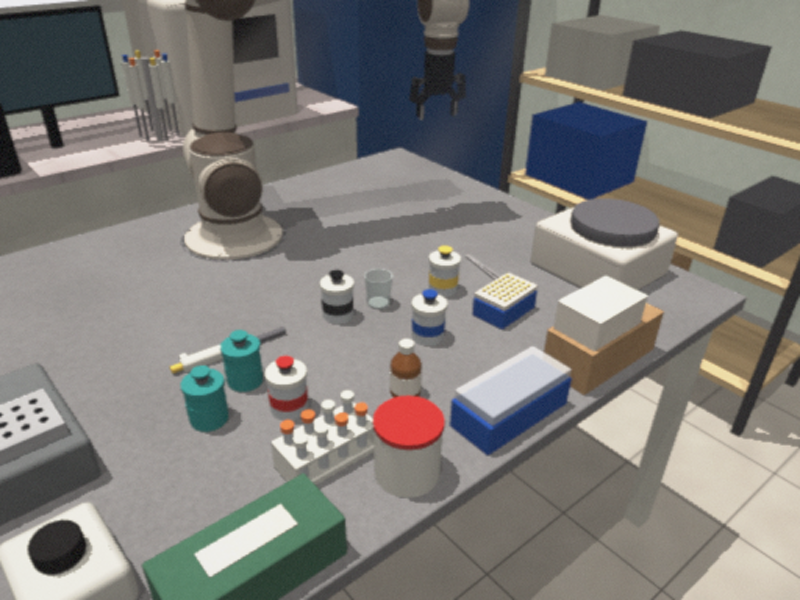

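View pics/top0.png

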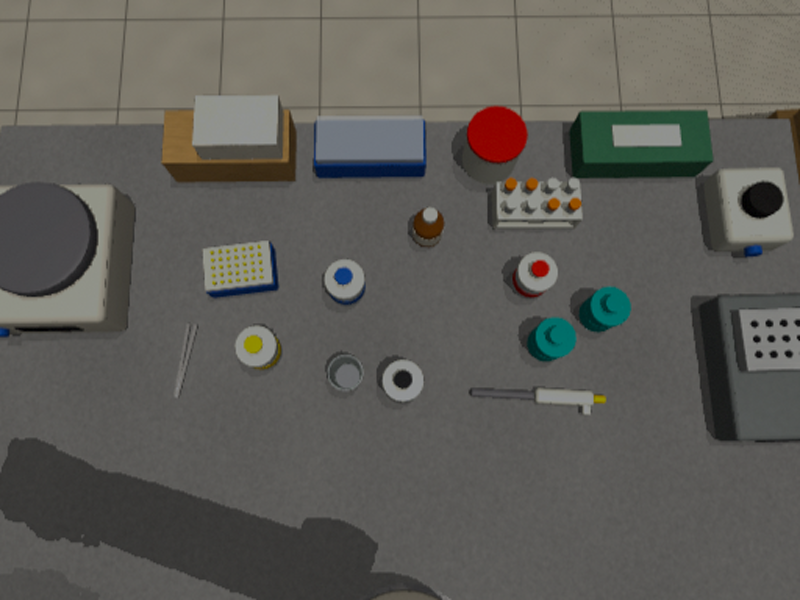

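The top picture (800 px scale) shows the plugs: yellow (254,345), blue (343,276), red (540,268), and black, the blank (403,380). These could be mistaken for them:
- the two turquoise jars at (607,300) and (554,335)
- the red-lidded tub at (497,135)
- the yellow tips at (238,267)
- the blue box at (370,148)

I choose the white-lidded jars with the matching band. Next I measure each one and check it in a crop.

```bash
cat > h.py <<'E'
import numpy as np, cv2
from scipy.spatial.transform import Rotation as R
def cam(f): return R.from_rotvec(f['rotation']).as_matrix(), np.array(f['xyz']), f['intrinsics']
def ray(f,u,v):
    M,p,K=cam(f); d=M@np.array([(u-K[0,2])/K[0,0],-(v-K[1,2])/K[1,1],-1.]); return p,d
def at_z(f,u,v,z):
    p,d=ray(f,u,v); return p+d*(z-p[2])/d[2]
def by_depth(f,u,v):
    p,d=ray(f,u,v); return p+d*f['range_z'][int(round(v)),int(round(u))]
def proj(f,P):
    M,p,K=cam(f); c=M.T@(np.array(P)-p); return K[0,0]*c[0]/-c[2]+K[0,2], K[1,1]*(-c[1])/-c[2]+K[1,2]
E
python3 - <<'E'
import pickle
from h import *
f=pickle.load(open('top.pkl','rb')); g=pickle.load(open('scene.pkl','rb'))
hsv=cv2.cvtColor(f['pixels'],cv2.COLOR_RGB2HSV).astype(int)
tiles=[]
for n,u,v,h in (('y',254,345,28),('b',343,276,112),('r',540,268,0),('k',403,380,None)):
    u=u*.64;v=v*.64
    x0,y0=int(u)-8,int(v)-8
    c=hsv[y0:y0+17,x0:x0+17]
    m=(c[...,2]<60) if h is None else ((abs((c[...,0]-h+90)%180-90)<12)&(c[...,1]>150)&(c[...,2]>60))
    nn,l,st,ce=cv2.connectedComponentsWithStats(m.astype(np.uint8))
    k=l[8,8] or 1+np.argmax(st[1:,4])
    cu,cv_=ce[k]+[x0,y0]
    P=at_z(f,cu,cv_,.103)
    print(n,(cu,cv_),st[k],P.round(4),by_depth(f,cu,cv_).round(4),'scene px*1.5625',np.array(proj(g,P))*1.5625)
    tiles.append(cv2.resize(f['pixels'][y0-16:y0+34,x0-16:x0+34,::-1],(380,290),interpolation=cv2.INTER_CUBIC))
cv2.imwrite('pics/crop1.png',np.vstack([np.hstack(tiles[:2]),np.hstack(tiles[2:])]))
for n,u,v,z in(('rackNE',497,180,.09),('reagent top',430,215,.11),('bk',345,370,.07),('tipbox1',272,242,.061),('tipbox2',207,296,.061),('teal1',607,298,.1),('teal2',554,333,.1),('tub',497,135,.12)):
    print(n,at_z(f,u*.64,v*.64,z).round(3),by_depth(f,u*.64,v*.64).round(3))
E
```

```text
y (np.float64(161.5242718446602), np.float64(219.95145631067962)) [  2   3  12  11 103] [0.5135 0.239  0.103 ] [0.5133 0.2387 0.1046] scene px*1.5625 [445.16301659 248.01638584]
b (np.float64(219.2528735632184), np.float64(176.35632183908046)) [ 3  4 11 10 87] [0.6248 0.0945 0.103 ] [0.625  0.0945 0.1022] scene px*1.5625 [429.73353445 292.0697495 ]
r (np.float64(345.17021276595744), np.float64(171.5)) [ 3  4 11 10 94] [ 0.6342 -0.2302  0.103 ] [ 0.6343 -0.2304  0.1023] scene px*1.5625 [284.9932364 359.8897972]
k (np.float64(257.35353535353534), np.float64(242.35353535353536)) [ 3  2 12 12 99] [ 0.4547 -0.001   0.103 ] [ 0.4546 -0.0009  0.1044] scene px*1.5625 [336.55592039 272.09004665]
rackNE [ 0.795 -0.17   0.09 ] [ 0.826 -0.183  0.013]
reagent top [ 0.726 -0.051  0.11 ] [ 0.724 -0.051  0.115]
bk [0.473 0.092 0.07 ] [0.48  0.096 0.005]
tipbox1 [0.696 0.22  0.061] [0.715 0.231 0.   ]
tipbox2 [0.602 0.327 0.061] [ 0.616  0.344 -0.001]
teal1 [ 0.583 -0.339  0.1  ] [ 0.582 -0.338  0.104]
teal2 [ 0.526 -0.248  0.1  ] [ 0.525 -0.248  0.103]
tub [ 0.864 -0.168  0.12 ] [ 0.865 -0.169  0.116]
```

View pics/crop1.png

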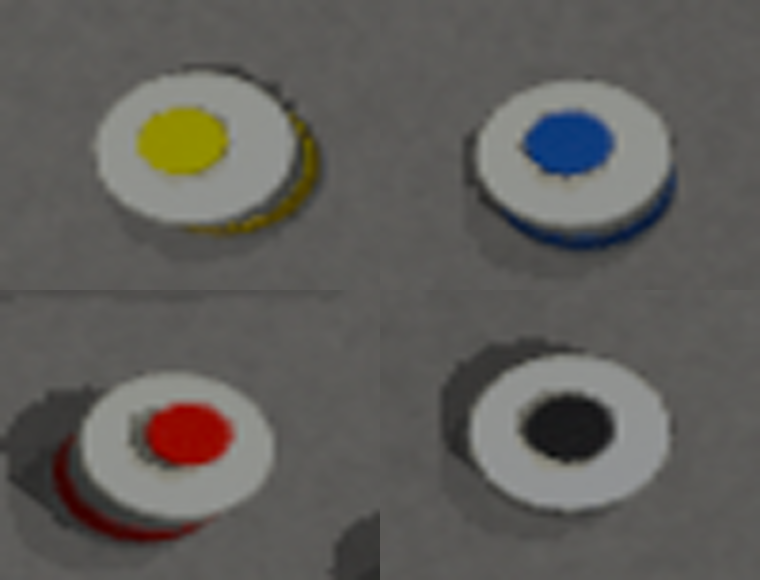

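The crop shows white lids with yellow, blue and red bands, so the choice stands. The black jar is the blank. The top-view positions project onto the same plugs in the scene picture. Now I close the fingers and travel to above yellow.

Request:
jog_arm --pt "0 4.4 -3.6 0 0 0 0" --pt "0 4.4 -3.6 0 0 0 0" --pt "0 4.4 -3.6 0 0 0 0" --pt "0 4.4 -3.6 0 0 0 0" --pt "0 4.4 -3.6 0 0 0 0" --grip_force 20

```text
t: 0.72
ee_pos: [0.3842, 0.3415, 0.239]
eef_rot: [-0.455, -3.107, 0.007]
contact_force: [0.6, 0.1, -0.7]
gripper_width: 0.002
```

Request:
jog_arm --pt "0 4.5 -3.5 -1 0 0 0" --pt "0 4.5 -3.5 -2 0 0 0" --pt "0 3.5 -3 -3 0 0 0" --pt "0 0 0 0 0 0 0"

```text
t: 1.23
ee_pos: [0.5147, 0.2346, 0.1757]
eef_rot: [-0.462, -3.104, 0.008]
contact_force: [-0.5, -0.0, -0.8]
gripper_width: 0.0
```

Run:
```python
from cell import r
from h import *
import pickle
s=r.observe(); print(s['t'],s['ee_pos'],s['eef_rot'],s['joint_pos'],s['contact_force'])
f=r.grab_frame('wrist'); pickle.dump(f,open('w1.pkl','wb'))
cv2.imwrite('pics/w1.png',f['pixels'][:,:,::-1])
print(f['xyz'],proj(f,[.5135,.239,.103]))
```

```text
1.225 [0.51470443 0.2346109  0.17565641] [-0.46223385 -3.10445607  0.00753443] [ 0.42886303  0.11445141  0.07690244  1.53829971 -0.00244104  0.72448477] [-0.47735992 -0.04728457 -0.83882104]
[0.44997022 0.25541759 0.30778145] (np.float64(258.43587420775225), np.float64(195.2310845374331))
```

View pics/w1.png

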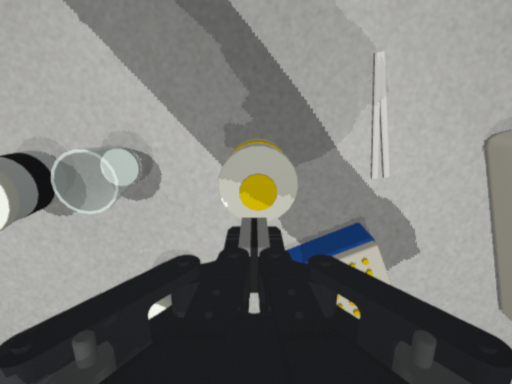

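The wrist picture shows the yellow plug at (258,191), against (258,195) predicted, so the position agrees to about 2 mm. I correct y by 4 mm and come down.

Request:
jog_arm --pt "0 -0.1 0.4 -1.5 0 0 0" --pt "0 0 0 -1.5 0 0 0" --pt "0 0 0 -0.8 0 0 0" --pt "0 0 0 0 0 0 0"

```text
t: 1.78
ee_pos: [0.5113, 0.2429, 0.1381]
eef_rot: [-0.454, -3.108, 0.003]
contact_force: [-0.3, -0.1, -0.7]
gripper_width: 0.003
```

Request:
jog_arm --pt "0 0.2 -0.3 -0.6 0 0 0" --pt "0 0 0 -0.4 0 0 0" --pt "0 0 0 0 0 0 0"

```text
t: 2.15
ee_pos: [0.5135, 0.2401, 0.1283]
eef_rot: [0.453, 3.108, -0.002]
contact_force: [0.6, 0.3, 0.1]
gripper_width: -0.001
```

Run:
```python
from cell import r
from h import *
for i in range(3):
    f=r.grab_frame('wrist'); s=r.observe(); print(s['t'],s['ee_pos'],s['eef_rot'],s['contact_force'])
cv2.imwrite('pics/w2.png',cv2.resize(f['pixels'][100:292,140:396,::-1],(768,576)))
```

```text
2.2 [0.51360432 0.24009086 0.12845425] [ 4.53439561e-01  3.10786884e+00 -2.11356955e-03] [-0.02723336 -0.09082407 -0.50992169]
2.25 [0.51364802 0.24013488 0.12860806] [ 4.53335048e-01  3.10770501e+00 -1.98580670e-03] [-0.6402408  -0.44402046  0.43887908]
2.3 [0.51369092 0.24017365 0.12870371] [ 4.53294633e-01  3.10759377e+00 -1.83783349e-03] [-1.07713096 -0.08334389  0.05418749]
```

View pics/w2.png

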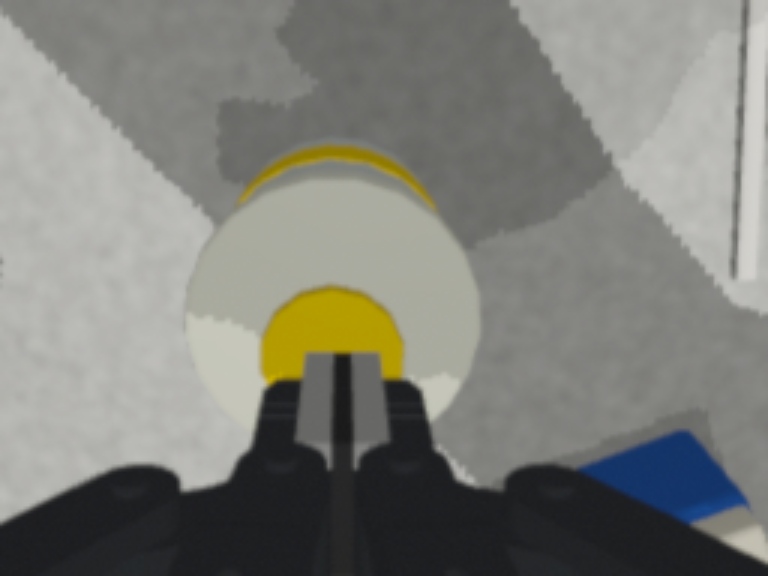

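The plug centre is at x≈333 and the fingers at x≈342 in this crop, so they are within 2 mm. Contact should come at a TCP height of about 0.114.

Request:
jog_arm --pt "0 0 -0.1 -0.5 0 0 0" --pt "0 0 0 -0.5 0 0 0" --pt "0 0 0 0 0 0 0"

```text
t: 2.68
ee_pos: [0.5138, 0.2391, 0.1181]
eef_rot: [0.453, 3.107, -0.002]
contact_force: [0.8, -0.5, -0.2]
gripper_width: 0.005
```

Request:
jog_arm --pt "0 0 0 -0.3 0 0 0" --pt "0 0 0 0 0 0 0"

```text
t: 2.92
ee_pos: [0.5137, 0.2391, 0.1148]
eef_rot: [0.453, 3.108, -0.002]
contact_force: [-0.8, 0.1, -0.1]
gripper_width: 0.0
```

Request:
jog_arm --pt "0 0 0 -0.2 0 0 0" --pt "0 0 0 0 0 0 0"

```text
t: 3.18
ee_pos: [0.5139, 0.2392, 0.113]
eef_rot: [0.453, 3.107, -0.001]
contact_force: [-0.9, -0.5, 1.9]
gripper_width: 0.002
```

Contact, at about 2 N. I press on in small steps and watch the force.

Request:
jog_arm --pt "0 0 0 -0.2 0 0 0" --pt "0 0 0 -0.2 0 0 0" --pt "0 0 0 0 0 0 0"

```text
t: 3.55
ee_pos: [0.5139, 0.2392, 0.1094]
eef_rot: [0.453, 3.107, -0.001]
contact_force: [-1.3, -0.5, 2.5]
gripper_width: 0.005
```

Request:
jog_arm --pt "0 0 0 -0.2 0 0 0" --pt "0 0 0 -0.1 0 0 0" --pt "0 0 0 0 0 0 0"

```text
t: 3.92
ee_pos: [0.5139, 0.2392, 0.1063]
eef_rot: [0.453, 3.107, -0.001]
contact_force: [-1.1, -0.9, 2.8]
gripper_width: -0.003
```

Request:
jog_arm --pt "0 0 0 -0.2 0 0 0" --pt "0 0 0 0 0 0 0"

```text
t: 4.18
ee_pos: [0.5139, 0.2392, 0.1044]
eef_rot: [0.453, 3.106, -0.001]
contact_force: [-1.2, -0.9, 4.3]
gripper_width: 0.004
```

Request:
jog_arm --pt "0 0 0 -0.1 0 0 0" --pt "0 0 0 0 0 0 0"

```text
t: 4.42
ee_pos: [0.514, 0.2392, 0.1038]
eef_rot: [0.453, 3.106, -0.0]
contact_force: [-0.8, -0.4, 5.6]
gripper_width: 0.002
```

The force is rising at the spring's own rate, which means the plug is home. One more millimetre to be sure.

Request:
jog_arm --pt "0 0 0 -0.1 0 0 0" --pt "0 0 0 0 0 0 0" --pt "0 0 0 0 0 0 0"

```text
t: 4.8
ee_pos: [0.514, 0.2392, 0.1038]
eef_rot: [0.453, 3.105, 0.001]
contact_force: [-2.3, -0.1, 6.0]
gripper_width: 0.0
```

Request:
jog_arm --pt "0 0 0 1 0 0 0" --pt "0 0 0 2 0 0 0" --pt "0 0 0 2.5 0 0 0" --pt "0 0 0 0 0 0 0"

```text
t: 5.3
ee_pos: [0.5139, 0.2392, 0.1605]
eef_rot: [0.453, 3.106, -0.0]
contact_force: [-0.3, 0.1, -0.5]
gripper_width: 0.001
```

Run:
```python
from cell import r
from h import *
f=r.grab_frame('scene'); s=r.observe(); print(s['t'],s['ee_pos'],s['contact_force'])
cv2.imwrite('pics/s1.png',cv2.resize(f['pixels'][130:230,180:360,::-1],(792,440),interpolation=cv2.INTER_CUBIC))
f=r.grab_frame('wrist')
cv2.imwrite('pics/w3.png',f['pixels'][:,:,::-1])
```

```text
5.35 [0.51344216 0.23897261 0.1590234 ] [-0.83089093 -0.16301447 -0.13326467]
```

View pics/s1.png

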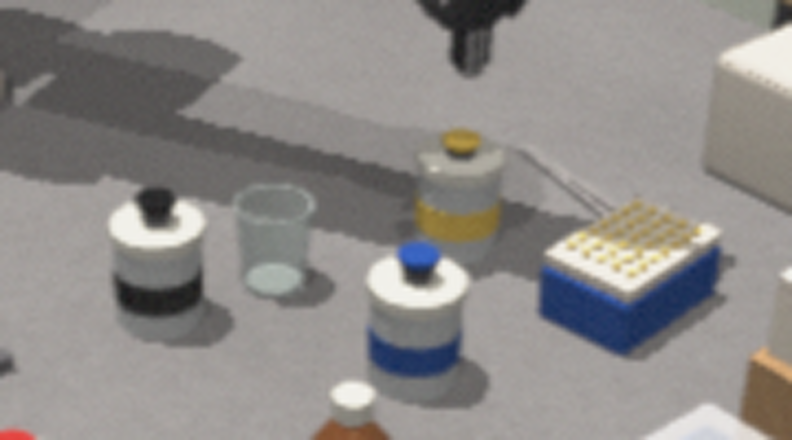

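Run:
```python
from cell import r
from h import *
import pickle
f=r.grab_frame('scene'); f0=pickle.load(open('scene.pkl','rb'))
a=np.hstack([cv2.resize(x['pixels'][150:195,260:305,::-1],(390,390),interpolation=cv2.INTER_CUBIC) for x in (f0,f)])
cv2.imwrite('pics/s2.png',a)
for z in(.103,.095): print(proj(f,[.5137,.239,z]))
t=r.grab_frame('top')
for x in (pickle.load(open('top.pkl','rb')),t):
    print(np.median([by_depth(x,161+i,220+j)[2] for i in(-2,-1,0,1,2) for j in(-2,-1,0,1,2)]), np.median([by_depth(x,219+i,176+j)[2] for i in(-2,-1,0,1,2) for j in(-2,-1,0,1,2)]))
```

```text
(np.float64(284.93220708712226), np.float64(158.7520097739873))
(np.float64(284.79526241922514), np.float64(160.87932608501976))
0.10455672267781568 0.10368318735183069
0.20364426310226114 0.10351126898403429
```

View pics/s2.png

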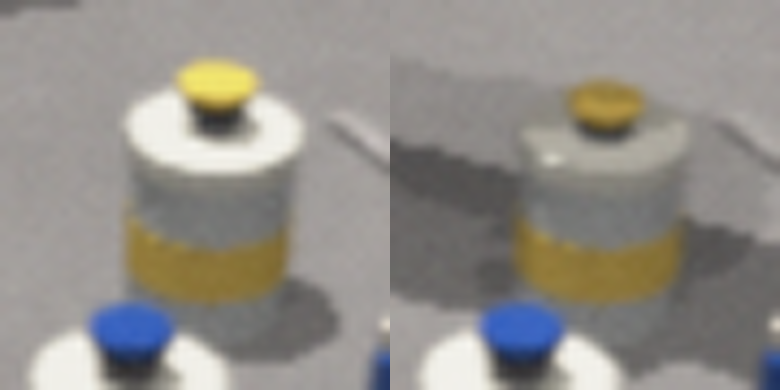

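Before and after, the yellow head dropped from row 82 to row 100 in the enlarged crop. That is 2.1 raw px, or about 8 mm, so it is home, and the jar has not moved. On to blue.

Request:
jog_arm --pt "0 2.8 -3.6 0 0 0 0" --pt "0 2.8 -3.6 0 0 0 0" --pt "0 2.8 -3.6 0 0 0 0" --pt "0 2.5 -3.4 0 0 0 0" --pt "0 0 0 0 0 0 0"

```text
t: 6.12
ee_pos: [0.6225, 0.0924, 0.1516]
eef_rot: [-0.449, -3.101, 0.008]
contact_force: [-0.4, 0.1, 0.1]
gripper_width: -0.002
```

Request:
jog_arm --pt "0 0.2 0.2 -1 0 0 0" --pt "0 0 0 -1 0 0 0" --pt "0 0 0 0 0 0 0" --pt "0 0 0 0 0 0 0"

```text
t: 6.62
ee_pos: [0.6226, 0.0967, 0.1283]
eef_rot: [-0.444, -3.099, 0.008]
contact_force: [-0.1, -0.4, 0.3]
gripper_width: 0.003
```

Run:
```python
from cell import r
from h import *
f=r.grab_frame('wrist'); s=r.observe(); print(s['t'],s['ee_pos'],s['eef_rot'],s['contact_force'],s['joint_pos'])
cv2.imwrite('pics/w4.png',cv2.resize(f['pixels'][100:292,140:396,::-1],(768,576)))
```

```text
6.675 [0.62259163 0.09663992 0.12827467] [-0.4443684  -3.09870898  0.00835796] [0.34589723 0.51066879 0.07035858] [ 0.15479048  0.27828937  0.1753639   1.48011733 -0.00183355  0.43966829]
```

View pics/w4.png

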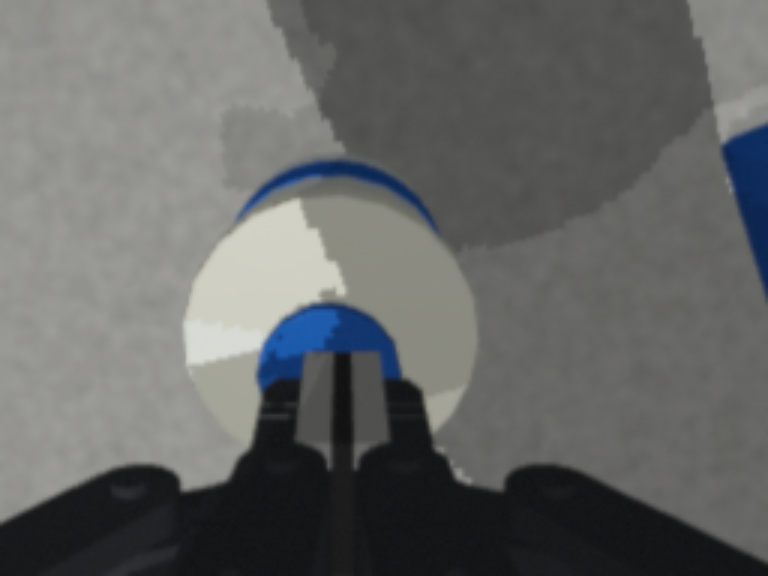

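The plug sits about 3 mm left of the fingers and 3 mm lower than yellow did. That matches the remaining offset to the measured position of (+2, −2) mm. I correct and go down.

Request:
jog_arm --pt "0 0.2 -0.2 -0.5 0 0 0" --pt "0 0 0 -0.5 0 0 0" --pt "0 0 0 0 0 0 0"

```text
t: 7.05
ee_pos: [0.6249, 0.0948, 0.1182]
eef_rot: [-0.444, -3.1, 0.008]
contact_force: [0.4, 0.5, 0.7]
gripper_width: -0.003
```

Request:
jog_arm --pt "0 0 0 -0.3 0 0 0" --pt "0 0 0 0 0 0 0"

```text
t: 7.3
ee_pos: [0.6249, 0.0947, 0.1151]
eef_rot: [-0.444, -3.1, 0.008]
contact_force: [-0.4, -0.0, -0.3]
gripper_width: 0.001
```

Request:
jog_arm --pt "0 0 0 -0.2 0 0 0" --pt "0 0 0 0 0 0 0"

```text
t: 7.55
ee_pos: [0.6251, 0.0947, 0.1133]
eef_rot: [-0.444, -3.101, 0.008]
contact_force: [-0.3, -0.7, 1.8]
gripper_width: -0.003
```

Request:
jog_arm --pt "0 0 0 -0.2 0 0 0" --pt "0 0 0 -0.2 0 0 0" --pt "0 0 0 -0.2 0 0 0" --pt "0 0 0 0 0 0 0"

```text
t: 8.05
ee_pos: [0.6251, 0.0948, 0.1077]
eef_rot: [-0.444, -3.101, 0.007]
contact_force: [-0.8, 0.4, 2.5]
gripper_width: 0.003
```

Request:
jog_arm --pt "0 0 0 -0.2 0 0 0" --pt "0 0 0 -0.1 0 0 0" --pt "0 0 0 0 0 0 0"

```text
t: 8.43
ee_pos: [0.6252, 0.0948, 0.1047]
eef_rot: [-0.444, -3.101, 0.007]
contact_force: [-0.9, 0.8, 4.2]
gripper_width: 0.003
```

Request:
jog_arm --pt "0 0 0 -0.1 0 0 0" --pt "0 0 0 0 0 0 0"

```text
t: 8.68
ee_pos: [0.6252, 0.0948, 0.1041]
eef_rot: [-0.444, -3.102, 0.007]
contact_force: [-2.4, -0.7, 4.5]
gripper_width: -0.001
```

Request:
jog_arm --pt "0 0 0 -0.15 0 0 0" --pt "0 0 0 0 0 0 0" --pt "0 0 0 0 0 0 0"

```text
t: 9.05
ee_pos: [0.6254, 0.0948, 0.104]
eef_rot: [-0.445, -3.103, 0.006]
contact_force: [-1.8, -0.8, 5.7]
gripper_width: 0.001
```

Request:
jog_arm --pt "0 0 0 1 0 0 0" --pt "0 0 0 2 0 0 0" --pt "0 0 0 2.5 0 0 0" --pt "0 0 0 0 0 0 0"

```text
t: 9.55
ee_pos: [0.6253, 0.0948, 0.1604]
eef_rot: [-0.444, -3.102, 0.007]
contact_force: [0.4, 0.1, -0.1]
gripper_width: -0.002
```

Run:
```python
from cell import r
from h import *
import pickle
f=r.grab_frame('scene'); f0=pickle.load(open('scene.pkl','rb'));s=r.observe(); print(s['t'],s['ee_pos'],s['joint_pos'])
a=np.hstack([cv2.resize(x['pixels'][178:223,252:297,::-1],(390,390),interpolation=cv2.INTER_CUBIC) for x in (f0,f)])
cv2.imwrite('pics/s3.png',a)
```

```text
9.6 [0.62478371 0.09471692 0.1588747 ] [ 0.15127023  0.28090493  0.23742713  1.53788259 -0.00188264  0.43585102]
```

View pics/s3.png

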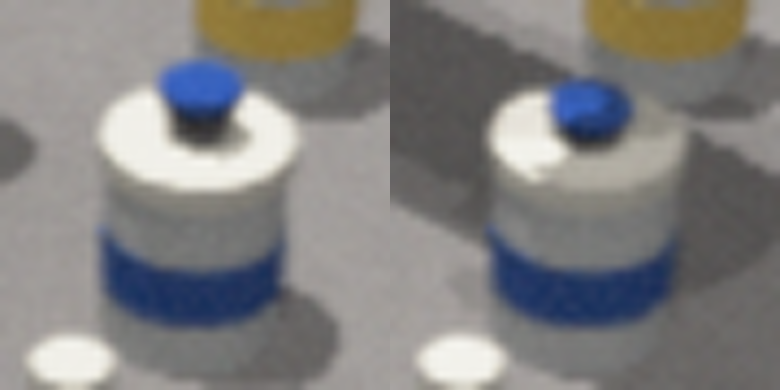

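The blue head dropped by 18–20 crop px (about 8 mm), so it is home, and the jar is in place. On to red.

Request:
jog_arm --pt "0 0.2 -5.4 0.1 0 0 0" --pt "0 0.2 -5.4 0.1 0 0 0" --pt "0 0.2 -5.4 0.1 0 0 0" --pt "0 0.1 -5.4 0.1 0 0 0" --pt "0 0.1 -5.4 0.1 0 0 0"

```text
t: 10.22
ee_pos: [0.6309, -0.1786, 0.1569]
eef_rot: [-0.432, -3.095, 0.007]
contact_force: [2.1, 0.1, 0.7]
gripper_width: 0.001
```

Request:
jog_arm --pt "0 0.2 -4.5 0 0 0 0" --pt "0 0 0 0 0 0 0" --pt "0 0 0 -1.5 0 0 0" --pt "0 0 0 -0.8 0 0 0" --pt "0 0 0 0 0 0 0"

```text
t: 10.85
ee_pos: [0.6307, -0.2264, 0.1261]
eef_rot: [-0.435, -3.087, 0.005]
contact_force: [0.2, -0.2, 0.4]
gripper_width: 0.0
```

Request:
jog_arm --pt "0 0.35 -0.4 0 0 0 0" --pt "0 0 0 0 0 0 0"

```text
t: 11.1
ee_pos: [0.6348, -0.2295, 0.1265]
eef_rot: [-0.432, -3.087, 0.005]
contact_force: [-0.1, 0.0, 0.8]
gripper_width: -0.002
```

Run:
```python
from cell import r
from h import *
f=r.grab_frame('wrist'); s=r.observe(); print(s['t'],s['ee_pos'],s['eef_rot'],s['contact_force'],s['joint_pos'])
cv2.imwrite('pics/w5.png',cv2.resize(f['pixels'][100:292,140:396,::-1],(768,576)))
```

```text
11.15 [ 0.63473164 -0.22936933  0.12665974] [-0.43212064 -3.08760295  0.00473457] [-0.76902031  0.12956727 -0.18471525] [-0.34358546  0.40202095  0.32915828  1.52071356 -0.00782633 -0.06539577]
```

View pics/w5.png

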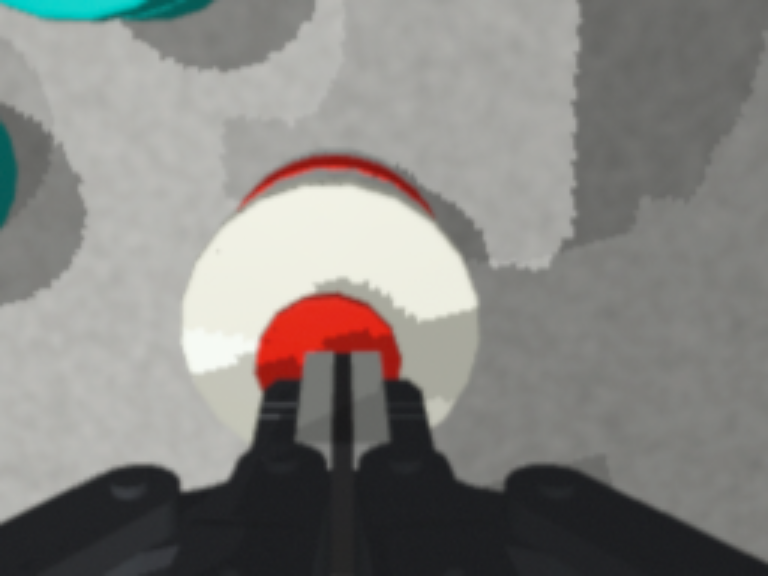

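The red plug with the white lid and red band is centred at (330,362), about 2 mm left of the fingers. The turquoise jars are well clear at the upper left. Going down.

Request:
jog_arm --pt "0 0 -0.15 -0.5 0 0 0" --pt "0 0 0 -0.4 0 0 0" --pt "0 0 0 0 0 0 0"

```text
t: 11.52
ee_pos: [0.6349, -0.231, 0.1174]
eef_rot: [-0.432, -3.088, 0.005]
contact_force: [0.1, 0.0, -0.4]
gripper_width: 0.001
```

Request:
jog_arm --pt "0 0 0 -0.3 0 0 0" --pt "0 0 0 -0.1 0 0 0" --pt "0 0 0 0 0 0 0"

```text
t: 11.9
ee_pos: [0.635, -0.2311, 0.1136]
eef_rot: [-0.433, -3.089, 0.005]
contact_force: [-0.4, 0.1, 1.2]
gripper_width: -0.001
```

Request:
jog_arm --pt "0 0 0 -0.2 0 0 0" --pt "0 0 0 -0.2 0 0 0" --pt "0 0 0 0 0 0 0"

```text
t: 12.28
ee_pos: [0.6351, -0.2311, 0.1101]
eef_rot: [-0.433, -3.09, 0.005]
contact_force: [-0.0, 0.4, 2.1]
gripper_width: -0.001
```

Request:
jog_arm --pt "0 0 0 -0.2 0 0 0" --pt "0 0 0 -0.2 0 0 0" --pt "0 0 0 0 0 0 0"

```text
t: 12.65
ee_pos: [0.635, -0.2311, 0.1059]
eef_rot: [-0.433, -3.09, 0.005]
contact_force: [-0.6, 0.2, 3.2]
gripper_width: 0.002
```

Request:
jog_arm --pt "0 0 0 -0.2 0 0 0" --pt "0 0 0 0 0 0 0"

```text
t: 12.9
ee_pos: [0.6352, -0.2311, 0.1042]
eef_rot: [-0.433, -3.09, 0.005]
contact_force: [-1.7, 0.3, 5.8]
gripper_width: 0.004
```

Request:
jog_arm --pt "0 0 0 -0.15 0 0 0" --pt "0 0 0 0 0 0 0" --pt "0 0 0 0 0 0 0"

```text
t: 13.28
ee_pos: [0.6354, -0.2312, 0.1042]
eef_rot: [-0.433, -3.092, 0.006]
contact_force: [-0.7, 0.7, 4.3]
gripper_width: 0.001
```

Request:
jog_arm --pt "0 0 0 -0.2 0 0 0" --pt "0 0 0 0 0 0 0"

```text
t: 13.52
ee_pos: [0.6356, -0.2313, 0.1036]
eef_rot: [-0.433, -3.093, 0.006]
contact_force: [-2.1, 1.3, 7.0]
gripper_width: -0.001
```

Request:
jog_arm --pt "0 0 0 1 0 0 0" --pt "0 0 0 2 0 0 0" --pt "0 0 0 4 0 0 0" --pt "0 -2 2 4 0 0 0" --pt "0 0 0 0 0 0 0"

```text
t: 14.15
ee_pos: [0.6148, -0.2108, 0.2163]
eef_rot: [-0.433, -3.092, 0.006]
contact_force: [-0.1, 1.2, -0.4]
gripper_width: 0.001
```

Run:
```python
from cell import r
from h import *
import pickle
f=r.grab_frame('scene'); f0=pickle.load(open('scene.pkl','rb'));s=r.observe(); print(s['t'],s['ee_pos'],s['contact_force'])
a=np.hstack([cv2.resize(x['pixels'][222:267,160:205,::-1],(390,390),interpolation=cv2.INTER_CUBIC) for x in (f0,f)])
cv2.imwrite('pics/s4.png',a)
cv2.imwrite('pics/s5.png',cv2.resize(f['pixels'][:,:,::-1],(800,600),interpolation=cv2.INTER_CUBIC))
```

```text
14.2 [ 0.61477772 -0.2111824   0.21383704] [ 0.46455195  0.11029844 -0.12408509]
```

View pics/s4.png

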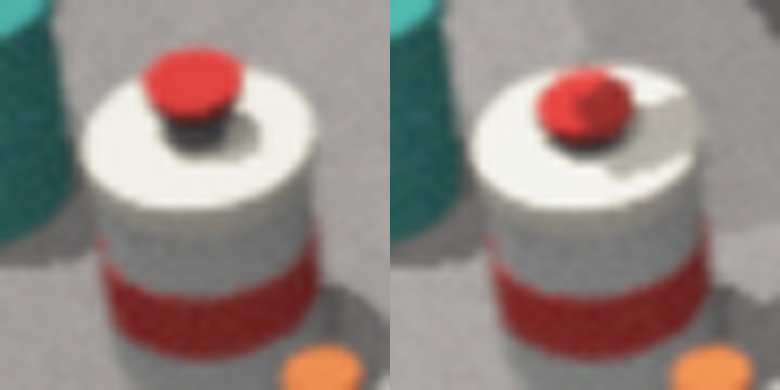

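View pics/s5.png

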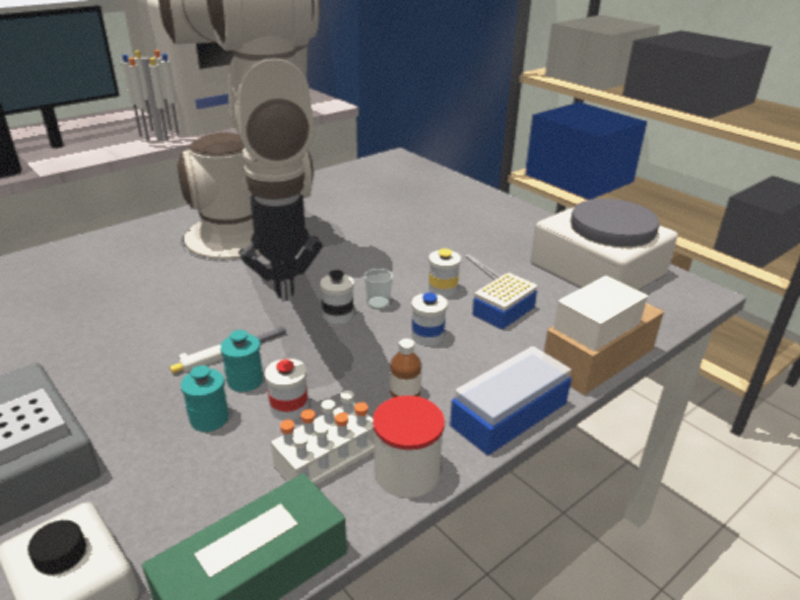

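The red head is down by about 22 crop px (about 8 mm). The yellow (445,254), blue (430,298) and red (286,366) heads are low, and black (336,277) is still up. Everything else is where it started, and the arm is clear of it all. Handing in.

Run:
```python
from cell import r
print(r.close_job())
```

```text
the job is handed in; nothing more can be done
None
```

I pressed the yellow, blue and red plugs home in that order with the closed fingertips, and left the black one up. I handed the job in at about 14.2 s of the 48 s, with the arm clear of everything.

- **Force:** each plug slid at about 2–3 N. The force then rose to 6–7 N as the rubber spring compressed with the plug home. The highest reading was 7.0 N, on red, well under the 20 N limit.
- **Plug depth:** before-and-after scene crops show each head about 8 mm lower.
- **Jars and bench:** by eye, the scene pictures show no jar tipped or shifted and the other items where they began. I did not measure these.
- **Failed check:** the top-camera depth reading for yellow was no use because the arm was in the way. I relied on the scene picture and the force for that plug.
- **Small disagreement:** the wrist camera put the plugs 2–3 mm off the fingers' centre line, which is within calibration and small against the 30 mm heads.

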